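Lock the sample shuttle with its transport pin

ROBOT

A 6-joint arm with a two-finger parallel gripper is mounted at the origin on the work surface. World frame = base frame: x ahead of the robot, y to its left, z up, the work surface at z = 0. Lengths are in mm, angles in rad, forces in N, time in s.
With the tool pointing down it reaches from about 325 to 875 mm from the base axis. Payload 4.4 kg.
Tool frame: the origin (TCP) lies midway between the tips of the shut fingers; the grasp point (between the pads) lies 19 mm behind it; z points along the fingers, y is the direction in which the jaws open and shut (so a half turn about z gives the same grasp; the last joint's range is limited). The gripper opens to 85 mm and grips with 20 to 120 N. Pads are 22 mm wide; open, the fingers measure 114 mm over their backs; the gripper's body (76 mm by 85 mm) begins 54 mm behind the grasp point. The pads swing forward as they close: fully open they stand 13 mm farther back than shut.
Start: joints at [-1.452, 0.207, 1.542, -0, 1.393, -0.15], TCP at [153.247, -554.205, 231.282] pointing down, gripper open.
Joint ranges: [-2.73, 2.73], [-0.86, 2.22], [0.23, 2.46], [-1.11, 4.25], [0.08, 2.63], [-2.82, 2.82]. Speed limits (rad/s): [2.79, 2.79, 3.14, 3.14, 3.14, 3.14].

INTERFACE

Orientations are given as a unit quaternion [w, x, y, z].
In Python, from station import arm gives the robot as it stands.
- The arm moves only by the tool arm_command, never from a script. Its argument "steps" is a list of rows, each a list of 3 entries, a list of its own where there are three numbers: the shift along the world's x, y, z in m, then the turn, a rotation vector about the world's x, y, z in degrees, then the opening, from -1 (shut) to 1 (fully open). A call has 1 to 20 rows; each row is the pose to reach, as a shift and turn from the pose commanded when the call began; what a row does not reach only later rows make up. A row lasts 1/10 s, in which the tool goes at most 50 mm and 8.59 degrees, less where a joint would pass 70% of its speed; a pose out of reach is approached as far as the arm can. A call with a gripper value outside its range is refused whole. The fingers move at their own pace and stop on an object; "newtons" is the grip in N (left out, the last holds). Time passes only in rows, so rows that repeat a pose let the fingers close. It gives the time, the measured TCP pose, the force and the opening at its end, in the units of the state.
- arm.read_state(): the state, without advancing time (a new reading comes with each control period).
- arm.read_camera(name): name is "side" or "top"; returns a dict with "color" (420x560x3 uint8, blue, green, red), "fx", "fy", "cx", "cy" (pixels), "extrinsics" (4x4, takes a point from camera to world coordinates). Camera axes: x right, y down, z forward; pixel columns grow to the right and rows downward; lengths in mm; the calibration is good to about 2 mm. A picture is of the moment at which its call begins. There is no depth.
- arm.hand_in(): hands the job in, once; it reports no verdict.
The state is a dict: "t": time; "q": joint angles; "qd": joint speeds; "tau": joint torques, N m; "tool_pos": TCP position; "ee_rot": TCP orientation; "force": force on the tool from outside, world axes, zero at the start; "torque": the same for the moment, N m; "finger_gap": finger opening in mm.
Only numpy, scipy, OpenCV 4.12 (cv2) and the standard library are available. Lean on these libraries where they do the work, as an engineer would, in place of code of your own. Each camera call takes 0.05 s, during which the arm holds its last target.

TASK

Lock the sample shuttle for transport: take the square-headed locking pin out of its stand, rest its tip on the bare shuttle bar in the track's window and slide it gently along the bar's centre line until it drops into the unmarked blind hole, then seat it fully home, upright with its collar down on the bar, and let go. Feel your way, never pressing or shoving the pin hard against the track, and leave the round-headed plug in its socket.

Things in the scene. Friction and masses are not known exactly. Their poses are not given: they have to be found in the camera images.
- track: Shuttle track: a fixed white housing 100 x 270 mm (its x, y), lying flat; origin at the centre of its underside, z up. Between its side rails (tops 45.5 mm above the bench) a smooth steel shuttle bar, 42 mm wide, top 49 mm above the bench, runs along y. It shows in a window 110 mm long (y -55 to +55 mm); beyond, cover plates lie 3 mm higher than the bar. A brake (60 N) holds the bar.
- track_mid (a point): Middle of the window on the bar's flat level top, axes as the track's; not the hole. The bar's only hole is vertical, round, blind, 12 mm wide, 23 mm deep, bare unmarked steel, exactly on the bar's centre line (x = 0 here). Where it lies along y is not measured: anywhere within 35 mm either side of this point.
- pin_grip (a point): Locking pin (steel, 70 to 120 g): centre of its square head, 18 x 18 mm and 40 mm tall, flat sides square to this point's x and y, z up along the pin. Below the head: a collar 26 mm wide, 4 mm thick, then a round shank 10 mm wide, 20 mm long. It starts upright in either socket of the stand, collar on the stand's top.
- stand: Pin stand, fixed grey block 60 x 130 mm and 34 mm tall, origin at the centre of its underside; two vertical sockets 14 mm across and 27 mm deep at 35 mm either side along its y axis. One holds the locking pin, the other the plug.
- plug_mid (a point): Round-headed plug that stays in the stand's other socket: middle of its steel head, 30 mm across and 16 mm tall, standing on the stand's top.
- pin: The same locking pin: its origin is the centre of its tip face, on its axis, 44 mm below pin_grip; the tip has a 1.5 mm chamfer. Fully home, the collar lies on the bar and this point is 20 mm below the bar's top. Pin and track stand light contact of a few newtons; 30 N between them is too much.
Things that resemble listed ones, but are neither listed nor needed, are in the scene too. Leave any yellow look-alike of the pin alone. Leave any pink look-alike of the stand alone.

How it is judged:
By the outcome, as a careful person would: the job done as asked, in the order asked, and still so for the second after the job is handed in, with the robot touching nothing.
It also fails if it takes over 64 s, if anything falls off the work surface, if the arm or the gripper's body presses on something with over 40 N, if the wrist force passes 120 N, or if a joint passes its speed limit or range.

## Working session

There is one attempt and no reset: what is moved stays moved. The work goes in short steps, Python scripts to look and compute and a tool call to move; the robot and the scene stay as the last step left them, time stands still between calls to the robot, and variables do not carry over. Pictures are saved under pics/ and viewed, and the job is handed in when it is done.

Besides the shell and the picture viewer there is one more tool, called after ">>>" as name(argument=value, ...) on one line, values as JSON. arm_command: Moves the arm, as the interface text tells. Its arguments: {"type":"object","properties":{"steps":{"type":"array"},"newtons":{"type":"number"}},"required":["steps"]}

```bash
mkdir -p pics
python3 - <<'E'
from station import arm
import cv2,numpy as np
s=arm.read_state();print(s)
for n in("top","side"):
    c=arm.read_camera(n);cv2.imwrite(f"pics/{n}0.png",c["color"]);np.savez(f"{n}0.npz",**{k:np.array(v) for k,v in c.items()})
    print(n,c["fx"],c["fy"],c["cx"],c["cy"],np.round(c["extrinsics"],4).tolist())
E
ls
```

```text
{'t': 0.0, 'q': array([-1.45152409e+00,  2.07412357e-01,  1.54295468e+00,  2.07637659e-05,
        1.39349952e+00, -1.50525447e-01]), 'qd': array([ 0.00091917,  0.00134229, -0.00011299,  0.00097961,  0.00116612,
       -0.00088293]), 'tau': array([ 1.57562710e-03, -3.83026922e+01, -2.91598964e+01,  1.28222280e-05,
        1.04570686e-02, -8.55576783e-07]), 'tool_pos': array([ 153.14902057, -553.44741857,  230.12975457]), 'ee_rot': array([-1.13665211e-03,  9.90914548e-01,  1.34488161e-01,  2.79817541e-05]), 'force': array([ 0.07957389, -0.69027699, -0.72009616]), 'torque': array([-0.01689987, -0.02801928,  0.05263449]), 'finger_gap': 85.09402252784105}
top 404.33155721373583 404.33155721373583 282.9199966342612 218.23900344577834 [[0.0236, -0.9817, 0.1888, 343.5119], [-0.9996, -0.0198, 0.0223, 56.6652], [-0.0182, -0.1892, -0.9818, 984.4093], [0.0, 0.0, 0.0, 1.0]]
side 410.6500253434513 410.6500253434513 281.98128415415283 208.59401128782542 [[-0.9568, -0.2331, 0.1739, 377.0918], [-0.2903, 0.7288, -0.6202, 593.124], [0.0178, -0.6439, -0.7649, 699.1447], [0.0, 0.0, 0.0, 1.0]]
pics
side0.npz
top0.npz
```

View pics/top0.png

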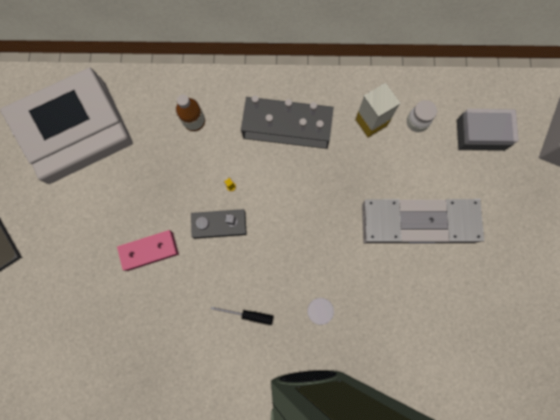

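View pics/side0.png

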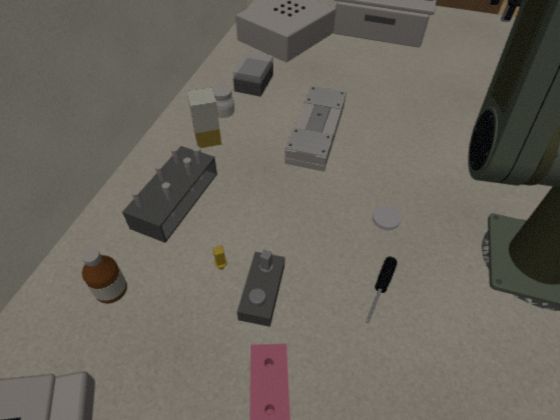

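Run:
```python
import cv2,numpy as np
t=cv2.imread("pics/top0.png");s=cv2.imread("pics/side0.png")
def crop(i,x0,y0,x1,y1,f):return cv2.resize(i[y0:y1,x0:x1],None,fx=f,fy=f,interpolation=cv2.INTER_CUBIC)
a=crop(t,355,190,495,250,5);cv2.imwrite("pics/c_track_top.png",a)
b=crop(t,180,170,260,245,7);cv2.imwrite("pics/c_stand_top.png",b)
cv2.imwrite("pics/c_track_side.png",crop(s,280,80,355,170,6))
cv2.imwrite("pics/c_stand_side.png",crop(s,205,240,295,330,6))
```

```text
(no output)
```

View pics/c_track_top.png

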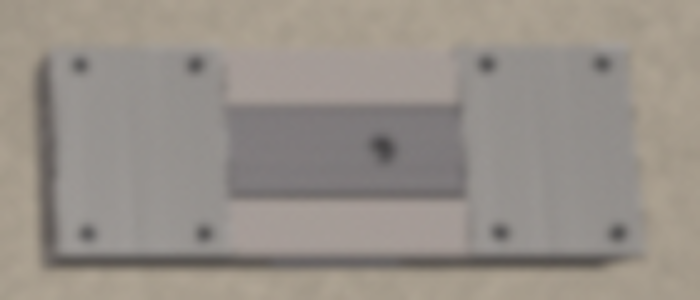

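View pics/c_stand_top.png

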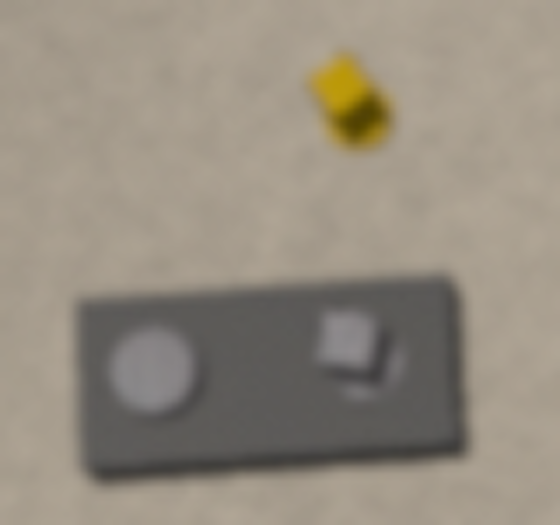

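View pics/c_track_side.png

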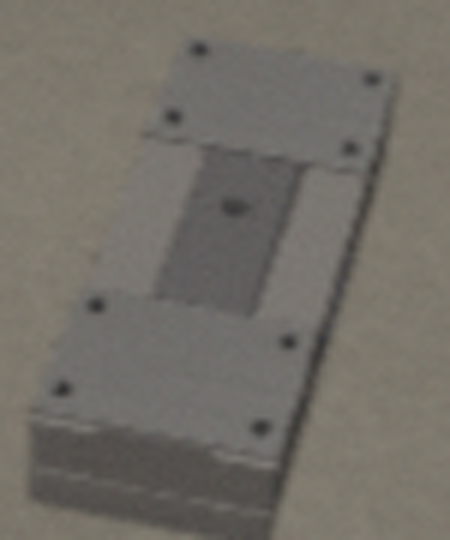

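View pics/c_stand_side.png

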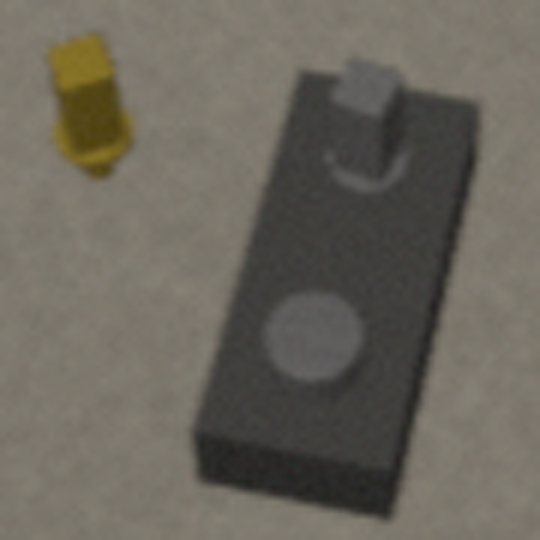

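```bash
cat > fit.py <<'E'
import cv2,numpy as np
from scipy.optimize import minimize
def load(n,tag="0"):
    d=np.load(f"{n}{tag}.npz");return {k:d[k] for k in d.files}
def proj(c,P):
    P=np.atleast_2d(P);E=c["extrinsics"];q=(P-E[:3,3])@E[:3,:3]
    return np.c_[c["fx"]*q[:,0]/q[:,2]+c["cx"],c["fy"]*q[:,1]/q[:,2]+c["cy"]]
def ray(c,u,v,z):
    E=c["extrinsics"];d=E[:3,:3]@np.array([(u-c["cx"])/c["fx"],(v-c["cy"])/c["fy"],1]);o=E[:3,3]
    return o+d*(z-o[2])/d[2]
def W(p,L):
    L=np.array(L,float);cs,sn=np.cos(p[2]),np.sin(p[2])
    return np.c_[p[0]+cs*L[:,0]-sn*L[:,1],p[1]+sn*L[:,0]+cs*L[:,1],L[:,2]]
def rect(x0,x1,y0,y1,z):return [(x0,y0,z),(x1,y0,z),(x1,y1,z),(x0,y1,z)]
def disc(x,y,r,z):return [(x+r*np.cos(a),y+r*np.sin(a),z) for a in np.linspace(0,2*np.pi,32,endpoint=False)]
def hull(c,P):return cv2.convexHull(proj(c,P).astype(np.float32))[:,0]
S=6
def cost(c,roi,polys):
    x0,y0,x1,y1=roi
    lab=np.zeros(((y1-y0)*S,(x1-x0)*S),np.uint8)
    for i,P in enumerate(polys):
        q=hull(c,P);q=((q-[x0,y0]+.5)*S-.5)
        cv2.fillPoly(lab,[np.round(q*16).astype(np.int32)],i+1,shift=4)
    n=len(polys)+1
    A=np.stack([cv2.resize((lab==k).astype(np.float32),(x1-x0,y1-y0),interpolation=cv2.INTER_AREA) for k in range(n)])
    A=np.stack([cv2.GaussianBlur(a,(0,0),.6).ravel() for a in A],1)
    I=c["color"][y0:y1,x0:x1].reshape(-1,3).astype(float)
    w,*_=np.linalg.lstsq(A,I,rcond=None)
    return np.abs(I-A@w).mean()
def fit(cams,rois,model,p0,step=(4,4,.05)):
    f=lambda p:sum(cost(c,r,model(p)) for c,r in zip(cams,rois))
    best=None
    p=np.array(p0,float)
    for sc in(1,.4,.15):
        st=np.resize(step,len(p))*sc
        sim=np.vstack([p]+[p+np.eye(len(p))[i]*st[i] for i in range(len(p))])
        r=minimize(f,p,method="Nelder-Mead",options=dict(initial_simplex=sim,xatol=.01,fatol=1e-5,maxiter=300));p=r.x
    return p,r.fun
def track(p):
    b=rect(-50,50,-135,135,0)+rect(-50,50,-135,135,45.5)
    return [W(p,b),W(p,rect(-50,50,-55,55,45.5)),W(p,rect(-21,21,-55,55,49)),
      W(p,rect(-50,50,55,135,52)),W(p,rect(-50,50,-135,-55,52))]
def stand(p,s=1):
    return [W(p,rect(-30,30,-65,65,0)+rect(-30,30,-65,65,34)),W(p,rect(-30,30,-65,65,34)),
     W(p,disc(0,35*s,15,34)+disc(0,35*s,15,50)),W(p,disc(0,35*s,15,50)),
     W(p,disc(0,-35*s,13,34)+disc(0,-35*s,13,38)),W(p,rect(-9,9,-35*s-9,-35*s+9,38)+rect(-9,9,-35*s-9,-35*s+9,78)),W(p,rect(-9,9,-35*s-9,-35*s+9,78))]
def pin(p):
    return [W(p,disc(0,0,13,34)+disc(0,0,13,38)),W(p,rect(-9,9,-9,9,38)+rect(-9,9,-9,9,78)),W(p,rect(-9,9,-9,9,78))]
def overlay(c,polys,roi,f,name):
    x0,y0,x1,y1=roi
    im=cv2.resize(c["color"][y0:y1,x0:x1],None,fx=f,fy=f,interpolation=cv2.INTER_CUBIC)
    for P in polys:cv2.polylines(im,[np.round((hull(c,P)-[x0,y0]+.5)*f*16).astype(np.int32)],True,(0,255,0),1,cv2.LINE_AA,4)
    cv2.imwrite(name,im)
E
python3 - <<'E'
from fit import *
t,s=load("top"),load("side")
tr0=ray(t,424,220,49);st0=ray(t,218,223,34);print(tr0,st0)
rt,rs=(355,190,492,252),(278,78,356,172)
for nm,cs,rr in(("top",[t],[rt]),("side",[s],[rs]),("both",[t,s],[rt,rs])):
    p,f=fit(cs,rr,track,[tr0[0],tr0[1],0]);print("track",nm,p.round(3),f)
overlay(t,track(p),rt,5,"pics/o_t.png");overlay(s,track(p),rs,6,"pics/o_s.png")
# hole
for c,uv,n in((t,(355+382/5-.5,190+148/5-.5),"t"),(s,(280+235/6-.5,80+206/6-.5),"s")):
    h=ray(c,*uv,49);d=h[:2]-p[:2];cs,sn=np.cos(p[2]),np.sin(p[2]);print("spot",h,"local",cs*d[0]+sn*d[1],-sn*d[0]+cs*d[1])
rt,rs=(184,200,254,245),(230,242,294,330)
for nm,cs,rr in(("top",[t],[rt]),("side",[s],[rs]),("both",[t,s],[rt,rs])):
    q,f=fit(cs,rr,stand,[st0[0],st0[1],0.03]);print("stand",nm,q.round(3),f)
overlay(t,stand(q),rt,8,"pics/o_t2.png");overlay(s,stand(q),rs,6,"pics/o_s2.png")
k=W(q,[(0,-35,78)])[0];print(k)
for nm,cs,rr in(("top",[t],[rt]),("side",[s],[rs]),("both",[t,s],[rt,rs])):
    r,f=fit(cs,rr,lambda v:stand(q)[:4]+pin(v),[k[0],k[1],q[2]],(2,2,.2));print("pin",nm,r.round(3),f)
E
```

```text
[ 525.83007831 -252.21548187   49.        ] [511.50682325 233.5149091   34.        ]
track top [ 5.27445e+02 -2.50734e+02  2.20000e-02] 3.54025495139824
track side [ 5.26437e+02 -2.49933e+02  2.30000e-02] 2.9047994119393827
track both [ 5.27375e+02 -2.50980e+02  2.30000e-02] 6.585931652418203
spot [ 528.29959636 -268.34491523   49.        ] local 0.5243348704582114 -17.38128837230481
spot [ 527.48763755 -268.00429092   49.        ] local -0.27956341081280495 -17.022053652933703
stand top [5.12712e+02 2.35100e+02 9.30000e-02] 2.8742384599376742
stand side [5.12479e+02 2.34843e+02 9.50000e-02] 2.5879574235175005
stand both [5.12618e+02 2.35064e+02 9.30000e-02] 5.518603089496036
[515.88045635 200.2161693   78.        ]
pin top [ 5.16348e+02  2.00770e+02 -1.00000e-01] 2.8045445632908104
pin side [ 5.16366e+02  2.00366e+02 -1.91000e-01] 2.5840315473707007
pin both [ 5.16463e+02  2.00619e+02 -1.27000e-01] 5.3962549700596645
```

Run:
```python
from fit import *
t,s=load("top"),load("side")
q=[512.618,235.064,.093]
for y in np.arange(-.5,.3,.1):
    print(round(y,2),[round(fit([c],[r],lambda v:stand(q)[:4]+pin([v[0],v[1],y]),[516.4,200.6],(2,2))[1],4) for c,r in((t,(184,200,254,245)),(s,(230,242,294,330)))])
a=[]
v=[516.46,200.62,-.127]
overlay(t,pin(v)+stand(q)[:2],(208,200,254,245),10,"pics/a.png");overlay(s,pin(v)+stand(q)[:2],(245,242,291,287),10,"pics/b.png")
cv2.imwrite("pics/ov.png",np.hstack([cv2.imread("pics/a.png")[:450,:400],cv2.imread("pics/b.png")[:450,:400]]))
a,b=cv2.imread("pics/o_t.png"),cv2.imread("pics/o_s.png");print(a.shape,b.shape)
```

```text
-0.5 [np.float64(3.0002), np.float64(2.6677)]
-0.4 [np.float64(2.9372), np.float64(2.6604)]
-0.3 [np.float64(2.8784), np.float64(2.6517)]
-0.2 [np.float64(2.8228), np.float64(2.6445)]
-0.1 [np.float64(2.813), np.float64(2.6451)]
-0.0 [np.float64(2.8319), np.float64(2.6555)]
0.1 [np.float64(2.9008), np.float64(2.6602)]
0.2 [np.float64(2.9652), np.float64(2.6683)]
(310, 685, 3) (564, 468, 3)
```

View pics/o_t.png

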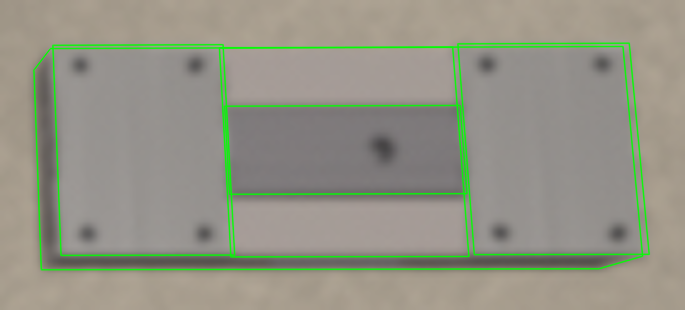

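View pics/ov.png

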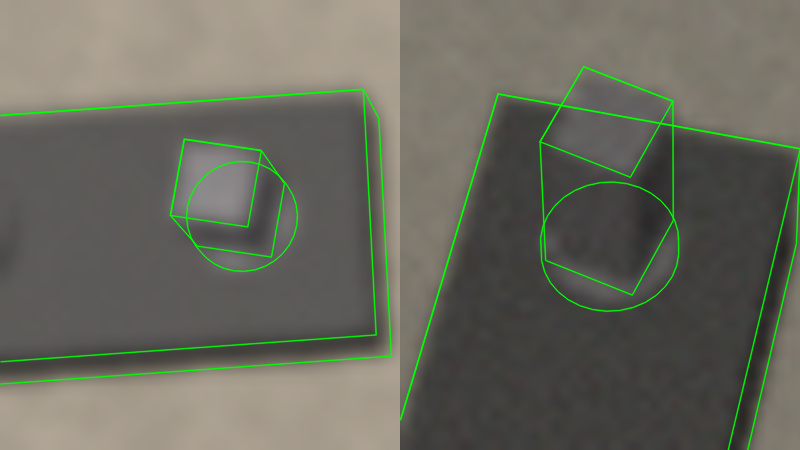

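View pics/o_s.png

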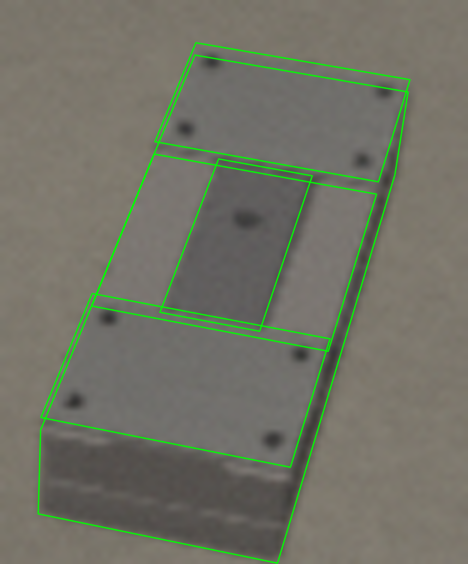

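Candidates (top image): grey square-headed pin at (230,220), round plug at (202,223), yellow look-alike at (230,184), and the pegs in the grey rack around (288,122). The pink block at (147,250) resembles the stand. The close crop shows the grey square head in the grey stand, so the pin is the one at (230,220). The dark spot on the bar is at (432,220), near the centre line at y ≈ -17 mm. It is probably the hole, but I'll still feel for it.

Moving above the pin with the jaws along the pin's x.

>>> arm_command(steps=[[[0.2,0.3,0.0],[0,0,30],0.2],[[0.2,0.3,0.0],[0,0,30],0.2],[[0.2,0.3,0.0],[0,0,30],0.2],[[0.2,0.3,0.0],[0,0,30],0.2],[[0.2,0.3,0.0],[0,0,45],0.2],[[0.25,0.4,0.0],[0,0,60],0.2],[[0.3,0.5,0.0],[0,0,67.3],0.2],[[0.363,0.755,-0.04],[0,0,67.3],0.2],[[0.363,0.755,-0.04],[0,0,67.3],0.2],[[0.363,0.755,-0.04],[0,0,67.3],0.2],[[0.363,0.755,-0.04],[0,0,67.3],0.2],[[0.363,0.755,-0.04],[0,0,67.3],0.2],[[0.363,0.755,-0.04],[0,0,67.3],0.2],[[0.363,0.755,-0.04],[0,0,67.3],0.2],[[0.363,0.755,-0.04],[0,0,67.3],0.2],[[0.363,0.755,-0.04],[0,0,67.3],0.2],[[0.363,0.755,-0.04],[0,0,67.3],0.2],[[0.363,0.755,-0.04],[0,0,67.3],0.2],[[0.363,0.755,-0.04],[0,0,67.3],0.2],[[0.363,0.755,-0.04],[0,0,67.3],0.2]])

```text
t: 2.1
tool_pos: [515.6, 199.8, 190.9]
ee_rot: [-0.0, 0.751, 0.661, -0.001]
force: [0.9, -0.9, -0.1]
finger_gap: 51.3
```

Run:
```python
from fit import *
from station import arm
for n in("top","side"):
    print(arm.read_state()["tool_pos"].round(2))
    c=arm.read_camera(n);np.savez(f"{n}1.npz",**{k:np.array(v) for k,v in c.items()})
print(arm.read_state()["tool_pos"].round(2),arm.read_state()["force"].round(2),arm.read_state()["t"])
t,s=load("top","1"),load("side","1")
print(proj(t,[[516.2,200.8,191]]),proj(s,[[516.2,200.8,191]]))
a=cv2.resize(t["color"][130:270,150:300],None,fx=2.6,fy=3,interpolation=2);b=cv2.resize(s["color"][130:320,170:350],None,fx=2.2,fy=420/190,interpolation=2)
cv2.imwrite("pics/v1.png",np.hstack([a,b]))
```

```text
[515.63 199.8  190.87]
[515.76 199.51 191.11]
[515.95 199.43 191.39] [-0.23 -0.79  0.48] 2.2
[[220.59908021 207.19214974]] [[264.28827963 214.1179707 ]]
```

View pics/v1.png

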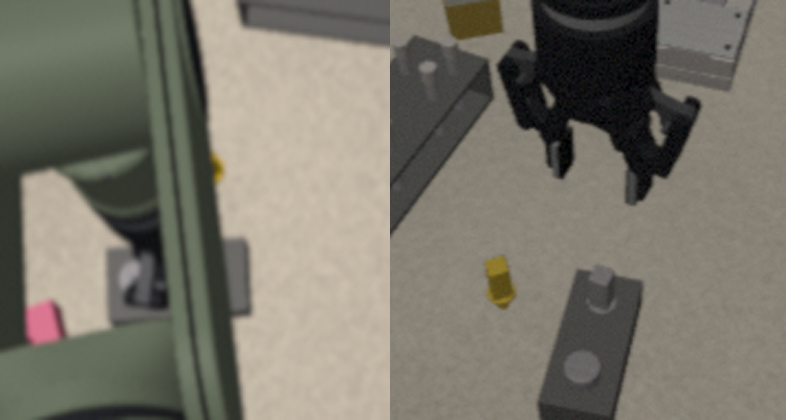

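>>> arm_command(steps=[[[0,0,-0.05],[0,0,0],0.2],[[0,0,-0.09],[0,0,0],0.2],[[0,0,-0.12],[0,0,0],0.2],[[0,0,-0.14],[0,0,0],0.2],[[0,0,-0.146],[0,0,0],0.2],[[0,0,-0.146],[0,0,0],0.2],[[0,0,-0.146],[0,0,0],0.2]], newtons=40)

```text
t: 2.9
tool_pos: [517.6, 200.5, 46.8]
ee_rot: [0.001, 0.751, 0.661, 0.001]
force: [0.2, -0.2, 0.5]
finger_gap: 51.3
```

Run:
```python
from fit import *
from station import arm
print(arm.read_state()["force"].round(2))
c=arm.read_camera("side")
cv2.imwrite("pics/v2.png",cv2.resize(c["color"][180:320,190:330],None,fx=4,fy=4,interpolation=2))
```

```text
[ 0.21 -0.22  0.5 ]
```

View pics/v2.png

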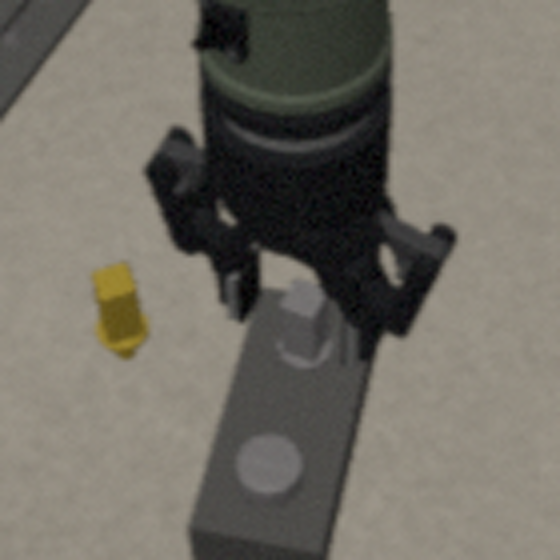

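The open fingers straddle the square head at about (303,305) in the crop, and both clear the collar. Closing.

>>> arm_command(steps=[[[0,0,0],[0,0,0],-0.3],[[0,0,0],[0,0,0],-0.45],[[0,0,0],[0,0,0],-1],[[0,0,0],[0,0,0],-1],[[0,0,0],[0,0,0],-1],[[0,0,0],[0,0,0],-1],[[0,0,0],[0,0,0],-1],[[0,0,0],[0,0,0],-1]], newtons=40)

```text
t: 3.75
tool_pos: [517.0, 201.1, 46.3]
ee_rot: [0.0, 0.75, 0.661, 0.001]
force: [-0.3, 0.4, 6.4]
finger_gap: 17.3
```

>>> arm_command(steps=[[[0,0,0.003],[0,0,0],-1],[[0,0,0.008],[0,0,0],-1],[[0,0,0.018],[0,0,0],-1],[[0,0,0.035],[0,0,0],-1],[[0,0,0.055],[0,0,0],-1],[[0,0,0.075],[0,0,0],-1],[[0,0,0.095],[0,0,0],-1],[[0,0,0.1],[0,0,0],-1],[[0,0,0.1],[0,0,0],-1],[[0,0,0.1],[0,0,0],-1]])

```text
t: 4.75
tool_pos: [515.5, 200.6, 144.4]
ee_rot: [-0.0, 0.75, 0.661, -0.001]
force: [0.1, 0.4, -1.4]
finger_gap: 17.5
```

Run:
```python
from fit import *
from station import arm
c=arm.read_camera("side");np.savez("side3.npz",**{k:np.array(v) for k,v in c.items()})
s=arm.read_state();print(s["force"].round(2),s["torque"].round(3),s["tool_pos"].round(1),s["t"])
cv2.imwrite("pics/v3.png",cv2.resize(c["color"][160:300,190:330],None,fx=4,fy=4,interpolation=2))
```

```text
[ 0.96  0.33 -1.34] [-0.005  0.023  0.   ] [515.2 200.6 143.9] 4.8
```

View pics/v3.png

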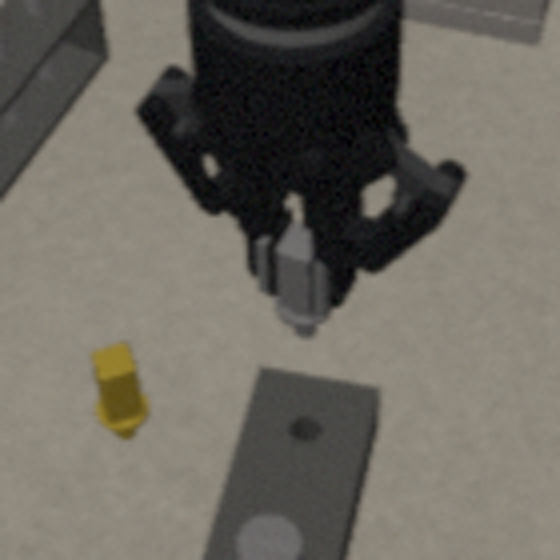

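>>> arm_command(steps=[[[0.0,-0.03,0.0],[0,0,0],-1],[[0.002,-0.07,0.0],[0,0,2],-1],[[0.004,-0.11,0.0],[0,0,4],-1],[[0.005,-0.15,0.0],[0,0,6],-1],[[0.006,-0.19,0.0],[0,0,8.6],-1],[[0.007,-0.23,0.0],[0,0,8.6],-1],[[0.008,-0.27,0.0],[0,0,8.6],-1],[[0.009,-0.31,0.0],[0,0,8.6],-1],[[0.01,-0.35,0.0],[0,0,8.6],-1],[[0.011,-0.39,0.0],[0,0,8.6],-1],[[0.011,-0.425,0.0],[0,0,8.6],-1],[[0.011,-0.445,-0.005],[0,0,8.6],-1],[[0.011,-0.4515,-0.02],[0,0,8.6],-1],[[0.011,-0.4515,-0.035],[0,0,8.6],-1],[[0.011,-0.4515,-0.05],[0,0,8.6],-1],[[0.011,-0.4515,-0.055],[0,0,8.6],-1],[[0.011,-0.4515,-0.055],[0,0,8.6],-1],[[0.011,-0.4515,-0.055],[0,0,8.6],-1]])

```text
t: 6.6
tool_pos: [527.6, -249.9, 90.3]
ee_rot: [0.0, 0.698, 0.716, 0.0]
force: [0.1, -0.3, -1.1]
finger_gap: 17.5
```

Run:
```python
from fit import *
from station import arm
for n in("top","side"):
    c=arm.read_camera(n);np.savez(f"{n}4.npz",**{k:np.array(v) for k,v in c.items()})
s=arm.read_state();print(s["force"].round(2),s["torque"].round(3),s["tool_pos"].round(1),s["t"])
t,s=load("top","4"),load("side","4")
for c,n in((t,"top"),(s,"side")):print(n,proj(c,[[527.2,-250.7,z] for z in(58,78,122)]).round(1).tolist())
a=cv2.resize(t["color"][150:290,350:500],None,fx=2.6,fy=3,interpolation=2);b=cv2.resize(s["color"][60:180,270:390],None,fx=3.5,fy=3.5,interpolation=2)
cv2.imwrite("pics/v4.png",np.hstack([a,b]))
```

```text
[-0.32 -0.44 -0.89] [-0.03  -0.017  0.039] [ 528.1 -250.6   91.2] 6.7
top [[424.6, 218.7], [427.4, 217.0], [434.2, 213.1]]
side [[317.5, 114.9], [318.2, 108.4], [319.7, 93.2]]
```

View pics/v4.png

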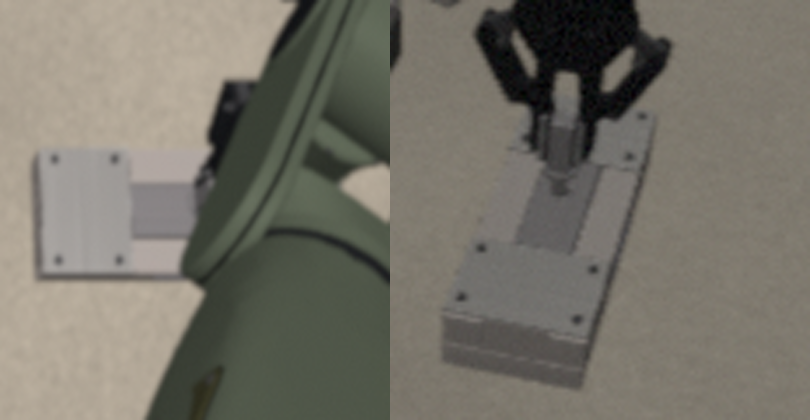

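Run:
```python
from fit import *
s=load("side","4");s0=load("side")
def pinm(v,z):
    p=[v[0],v[1],.0225]
    return [W(p,disc(0,0,5,z+1.5)+disc(0,0,5,z+20)+disc(0,0,3.5,z)),W(p,disc(0,0,13,z+20)+disc(0,0,13,z+24)),W(p,disc(0,0,13,z+24)),W(p,rect(-9,9,-9,9,z+24)+rect(-9,9,-9,9,z+64))]
roi=(290,75,350,135)
pts=[526.44,-249.93,.023]
bar=[W(pts,rect(-21,21,-55,55,49))]
overlay(s,pinm([527.2,-250.7],59)+bar,roi,10,"pics/v5.png")
roi2=(303,102,332,122)
f=lambda v:None
for z in(57,58,59,60,61):
    p,f=fit([s],[roi2],lambda v:[W([526.44,-249.93,.023],rect(-21,21,-55,55,49))]+pinm(v,z),[527.2,-250.7],(2,2));print(z,p.round(2),round(f,3))
p,f=fit([s],[roi2],lambda v:bar+pinm(v,v[2]),[527.2,-250.7,59],(2,2,2));print(p,f)
```

```text
57 [ 526.11 -254.72] 9.544
58 [ 525.83 -251.27] 9.505
59 [ 526.01 -249.85] 9.488
60 [ 525.69 -249.88] 9.515
61 [ 525.82 -249.99] 9.517
[ 525.49789532 -249.24399163   59.53639317] 9.500184029227894
```

View pics/v5.png

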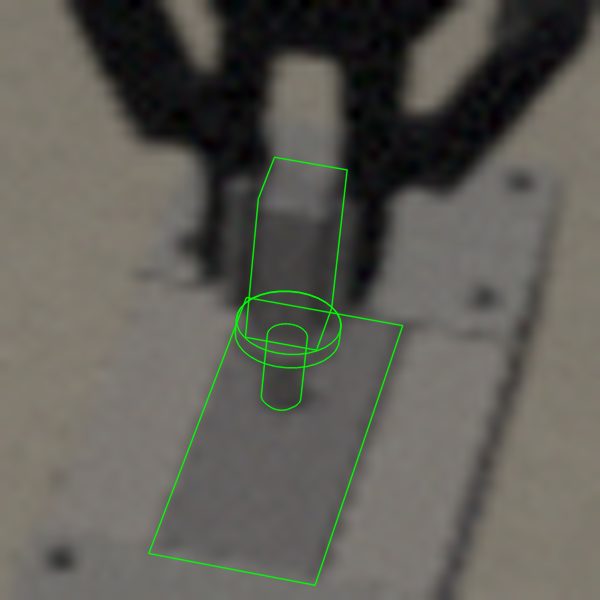

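Run:
```python
from fit import *
t,s,s4=load("top"),load("side"),load("side","4")
def barm(p,l=None):
    q=[p[0],p[1],.0228]
    return [W(q,rect(-21,21,-70,70,49)),W(q,rect(-50,50,55,135,52)),W(q,rect(-50,50,-135,-55,52)),W(q,disc(p[2],p[3],6,49))]
# rails background, covers, spot
for n,c,r in(("top",t,(394,205,454,236)),("side",s,(303,102,330,132))):
    p,f=fit([c],[r],barm,[527,-250.5,0,-17.2],(1.5,1.5,1,2));print(n,p.round(2),round(f,3))
# pin head lateral in side4: column profile rows of head
c=s4;g=c["color"].astype(int).sum(2)
for v in (88,90,93,97,100,104):
    print(v,g[v,305:332].tolist())
print(proj(c,[[527.2,-250.7,z] for z in(49,59,79,83,100,123)]).round(2).tolist())
```

```text
top [ 526.6  -250.83    0.96  -17.99] 4.211
side [ 525.08 -249.86    1.44  -17.19] 3.174
88 [77, 60, 58, 49, 35, 47, 57, 39, 58, 58, 56, 172, 271, 329, 330, 329, 330, 326, 272, 160, 48, 40, 26, 32, 66, 48, 79]
90 [332, 338, 334, 295, 198, 101, 41, 62, 54, 15, 40, 85, 249, 322, 317, 328, 332, 320, 250, 109, 47, 44, 23, 65, 45, 47, 52]
93 [352, 357, 350, 333, 294, 203, 67, 129, 204, 213, 158, 212, 270, 286, 293, 294, 297, 270, 187, 103, 64, 50, 61, 46, 45, 104, 138]
97 [347, 343, 337, 326, 264, 139, 84, 140, 178, 146, 152, 196, 210, 202, 201, 211, 205, 154, 156, 186, 132, 61, 49, 118, 262, 328, 337]
100 [334, 337, 301, 237, 182, 80, 91, 152, 175, 131, 164, 193, 196, 200, 206, 191, 168, 152, 179, 170, 99, 64, 78, 204, 304, 336, 337]
104 [364, 347, 348, 344, 339, 340, 303, 242, 176, 117, 175, 185, 202, 197, 197, 193, 156, 162, 197, 147, 79, 135, 265, 326, 341, 342, 336]
[[317.18, 117.83], [317.51, 114.62], [318.19, 108.05], [318.32, 106.71], [318.92, 100.94], [319.74, 92.88]]
```

>>> arm_command(steps=[[[0.0006,0,-0.002],[0,0,0],-1],[[0.0006,0,-0.004],[0,0,0],-1],[[0.0006,0,-0.006],[0,0,0],-1],[[0.0006,0,-0.007],[0,0,0],-1],[[0.0006,0,-0.0075],[0,0,0],-1],[[0.0006,0,-0.008],[0,0,0],-1],[[0.0006,0,-0.008],[0,0,0],-1]])

```text
t: 7.4
tool_pos: [527.8, -250.7, 82.2]
ee_rot: [-0.0, 0.699, 0.715, 0.0]
force: [-0.5, -0.0, -0.8]
finger_gap: 17.6
```

>>> arm_command(steps=[[[0,0,-0.0005],[0,0,0],-1],[[0,0,-0.001],[0,0,0],-1],[[0,0,-0.001],[0,0,0],-1]])

```text
t: 7.7
tool_pos: [527.9, -250.8, 81.4]
ee_rot: [0.0, 0.699, 0.715, 0.0]
force: [0.1, -0.4, -0.2]
finger_gap: 17.3
```

>>> arm_command(steps=[[[0,0,-0.0004],[0,0,0],-1],[[0,0,-0.0008],[0,0,0],-1],[[0,0,-0.0008],[0,0,0],-1]])

```text
t: 8.0
tool_pos: [528.0, -250.8, 81.2]
ee_rot: [0.0, 0.699, 0.715, -0.0]
force: [-1.6, 0.9, 6.2]
finger_gap: 17.7
```

>>> arm_command(steps=[[[0,0,0.0003],[0,0,0],-1],[[0,-0.001,0.0003],[0,0,0],-1],[[0,-0.002,0.0003],[0,0,0],-1],[[0.0001,-0.003,0.0003],[0,0,0],-1],[[0.0001,-0.004,0.0003],[0,0,0],-1],[[0.0001,-0.005,0.0003],[0,0,0],-1]])

```text
t: 8.6
tool_pos: [528.6, -254.8, 81.3]
ee_rot: [-0.0, 0.699, 0.715, 0.001]
force: [0.1, 3.5, 5.4]
finger_gap: 17.3
```

>>> arm_command(steps=[[[0,-0.001,0.0002],[0,0,0],-1],[[0,-0.002,0.0002],[0,0,0],-1],[[0.0001,-0.003,0.0002],[0,0,0],-1],[[0.0001,-0.004,0.0002],[0,0,0],-1],[[0.0001,-0.005,0.0002],[0,0,0],-1]])

```text
t: 9.1
tool_pos: [528.4, -260.5, 81.2]
ee_rot: [0.0, 0.699, 0.715, 0.0]
force: [0.5, 3.2, 5.0]
finger_gap: 17.5
```

>>> arm_command(steps=[[[0,-0.0005,0],[0,0,0],-1],[[0,-0.001,0],[0,0,0],-1],[[0,-0.0015,0],[0,0,0],-1],[[0,-0.002,0],[0,0,0],-1]])

```text
t: 9.5
tool_pos: [528.4, -262.5, 81.2]
ee_rot: [0.0, 0.699, 0.715, 0.0]
force: [0.1, 3.6, 5.7]
finger_gap: 17.2
```

>>> arm_command(steps=[[[0,-0.0005,0],[0,0,0],-1],[[0,-0.001,0],[0,0,0],-1],[[0,-0.0015,0],[0,0,0],-1],[[0.0001,-0.002,0],[0,0,0],-1]])

```text
t: 9.9
tool_pos: [528.2, -264.8, 81.0]
ee_rot: [0.0, 0.699, 0.715, 0.0]
force: [0.5, 2.4, 3.7]
finger_gap: 17.6
```

>>> arm_command(steps=[[[0,-0.0005,0],[0,0,0],-1],[[0,-0.001,0],[0,0,0],-1]])

```text
t: 10.1
tool_pos: [527.8, -266.2, 80.5]
ee_rot: [0.0, 0.699, 0.716, -0.001]
force: [0.3, 0.9, -1.3]
finger_gap: 17.6
```

>>> arm_command(steps=[[[0,-0.0005,0],[0,0,0],-1],[[0,-0.001,0],[0,0,0],-1]])

```text
t: 10.3
tool_pos: [527.4, -267.0, 80.1]
ee_rot: [-0.001, 0.699, 0.715, -0.001]
force: [0.3, 0.2, -1.8]
finger_gap: 17.2
```

>>> arm_command(steps=[[[0,-0.0005,0],[0,0,0],-1],[[0,-0.001,0],[0,0,0],-1],[[0,-0.001,-0.0005],[0,0,0],-1],[[0,-0.001,-0.001],[0,0,0],-1],[[0,-0.001,-0.001],[0,0,0],-1]])

```text
t: 10.8
tool_pos: [528.0, -267.6, 79.8]
ee_rot: [-0.0, 0.699, 0.715, -0.0]
force: [-0.9, 1.4, -2.1]
finger_gap: 17.8
```

>>> arm_command(steps=[[[0,0,-0.0005],[0,0,0],-1],[[0,0,-0.001],[0,0,0],-1],[[0,0,-0.0015],[0,0,0],-1],[[0,0,-0.0015],[0,0,0],-1]])

```text
t: 11.2
tool_pos: [528.1, -267.7, 78.4]
ee_rot: [-0.0, 0.699, 0.715, -0.0]
force: [0.0, 0.3, 0.1]
finger_gap: 17.4
```

>>> arm_command(steps=[[[0,0,-0.001],[0,0,0],-1],[[0,0,-0.002],[0,0,0],-1],[[0,0,-0.003],[0,0,0],-1],[[0,0,-0.003],[0,0,0],-1]])

```text
t: 11.6
tool_pos: [528.0, -267.6, 75.2]
ee_rot: [-0.0, 0.699, 0.715, -0.0]
force: [-0.0, 0.3, -1.6]
finger_gap: 17.2
```

>>> arm_command(steps=[[[0,0,-0.0015],[0,0,0],-1],[[0,0,-0.003],[0,0,0],-1],[[0,0,-0.0045],[0,0,0],-1],[[0,0,-0.006],[0,0,0],-1],[[0,0,-0.006],[0,0,0],-1]])

```text
t: 12.1
tool_pos: [528.0, -267.6, 69.1]
ee_rot: [-0.0, 0.699, 0.715, -0.0]
force: [0.6, 0.1, -1.3]
finger_gap: 17.4
```

>>> arm_command(steps=[[[0,0,-0.0015],[0,0,0],-1],[[0,0,-0.003],[0,0,0],-1],[[0,0,-0.0045],[0,0,0],-1],[[0,0,-0.006],[0,0,0],-1],[[0,0,-0.006],[0,0,0],-1]])

```text
t: 12.6
tool_pos: [528.0, -267.6, 63.1]
ee_rot: [-0.0, 0.699, 0.715, -0.0]
force: [-0.1, -0.7, -0.8]
finger_gap: 17.3
```

Nothing resisting so far. Commanded z is about 63.5, and I expect the collar to touch near 61.2.

>>> arm_command(steps=[[[0,0,-0.0005],[0,0,0],-1],[[0,0,-0.001],[0,0,0],-1],[[0,0,-0.0015],[0,0,0],-1],[[0,0,-0.0015],[0,0,0],-1]])

```text
t: 13.0
tool_pos: [528.1, -267.8, 62.0]
ee_rot: [0.0, 0.699, 0.715, -0.0]
force: [-0.7, 0.8, -2.0]
finger_gap: 17.4
```

>>> arm_command(steps=[[[0,0,-0.0005],[0,0,0],-1],[[0,0,-0.0008],[0,0,0],-1],[[0,0,-0.0008],[0,0,0],-1]])

```text
t: 13.3
tool_pos: [528.2, -267.8, 61.4]
ee_rot: [0.0, 0.699, 0.715, -0.0]
force: [-1.7, -0.3, 0.6]
finger_gap: 17.4
```

>>> arm_command(steps=[[[0,0,-0.0003],[0,0,0],-1],[[0,0,-0.0003],[0,0,0],-1]])

```text
t: 13.5
tool_pos: [528.2, -267.8, 61.4]
ee_rot: [0.0, 0.699, 0.715, -0.0]
force: [-3.1, 0.3, 3.7]
finger_gap: 17.1
```

>>> arm_command(steps=[[[0,0,0.0003],[0,0,0],-1],[[0,0,0.0003],[0,0,0],-0.4],[[0,0,0.0003],[0,0,0],-0.2],[[0,0,0.0003],[0,0,0],0.0],[[0,0,0.0003],[0,0,0],0.1],[[0,0,0.0003],[0,0,0],0.1],[[0,0,0.0003],[0,0,0],0.1],[[0,0,0.0003],[0,0,0],0.1]], newtons=20)

```text
t: 14.3
tool_pos: [528.2, -267.7, 61.2]
ee_rot: [0.0, 0.699, 0.715, 0.0]
force: [0.1, 0.3, 0.4]
finger_gap: 46.8
```

Run:
```python
from fit import *
from station import arm
c=arm.read_camera("side")
s=arm.read_state();print(s["force"].round(2),s["tool_pos"].round(1),s["t"])
cv2.imwrite("pics/v6.png",cv2.resize(c["color"][70:170,270:370],None,fx=6,fy=6,interpolation=2))
```

```text
[ 0.49 -0.17  0.12] [ 528.2 -267.7   61.2] 14.35
```

View pics/v6.png

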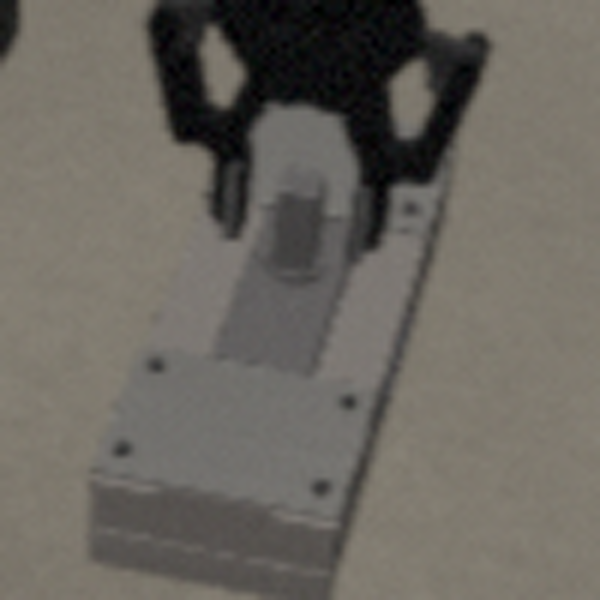

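The pin stands upright with its collar on the bar, at about (297,230) in the crop, and the fingers are clear on both sides. Retreating straight up, then aside so the top camera can see it.

>>> arm_command(steps=[[[0,0,0.01],[0,0,0],0.1],[[0,0,0.03],[0,0,0],0.1],[[0,0,0.06],[0,0,0],0.1],[[0,0,0.1],[0,0,0],0.1],[[0,0,0.14],[0,0,0],0.1],[[0,0,0.16],[0,0,0],0.1],[[-0.04,-0.03,0.17],[0,0,0],0.1],[[-0.09,-0.06,0.17],[0,0,0],0.1],[[-0.13,-0.09,0.17],[0,0,0],0.1],[[-0.17,-0.12,0.17],[0,0,0],0.1],[[-0.21,-0.15,0.17],[0,0,0],0.1],[[-0.25,-0.18,0.17],[0,0,0],0.1],[[-0.29,-0.21,0.17],[0,0,0],0.1],[[-0.32,-0.23,0.17],[0,0,0],0.1],[[-0.32,-0.23,0.17],[0,0,0],0.1],[[-0.32,-0.23,0.17],[0,0,0],0.1]])

```text
t: 15.95
tool_pos: [207.3, -498.2, 231.8]
ee_rot: [0.0, 0.7, 0.714, 0.0]
force: [1.0, 0.2, -1.0]
finger_gap: 47.0
```

Run:
```python
from fit import *
from station import arm
for n in("top","side"):
    c=arm.read_camera(n);np.savez(f"{n}7.npz",**{k:np.array(v) for k,v in c.items()});cv2.imwrite(f"pics/{n}7.png",c["color"])
s=arm.read_state();print(s["force"].round(2),s["tool_pos"].round(1),s["t"])
t,s=load("top","7"),load("side","7")
def pm(v):
    z=49;q=[v[0],v[1],v[2]]
    return [W(q,disc(0,0,13,z)+disc(0,0,13,z+4)),W(q,rect(-9,9,-9,9,z+4)+rect(-9,9,-9,9,z+44)),W(q,rect(-9,9,-9,9,z+44))]
for n,c,r in(("top",t,(355,190,492,252)),("side",s,(278,78,356,172))):
    p,f=fit([c],[r],lambda v:track([527.3,-250.8,.023])+pm(v),[528,-268,0],(2,2,.1));print(n,p.round(2),f)
    overlay(c,pm(p),(405,200,455,240) if n=="top" else (295,80,345,125),8,f"pics/f_{n}.png")
a,b=cv2.imread("pics/f_top.png"),cv2.imread("pics/f_side.png");h=min(a.shape[0],b.shape[0]);cv2.imwrite("pics/f.png",np.hstack([a[:h],b[:h]]))
```

```text
[0.01 0.71 0.22] [ 208.9 -497.2  231.5] 16.05
top [ 5.2830e+02 -2.6889e+02  9.0000e-02] 3.5572701625437624
side [ 5.2714e+02 -2.6555e+02  4.0000e-02] 3.0217993307223154
```

View pics/top7.png

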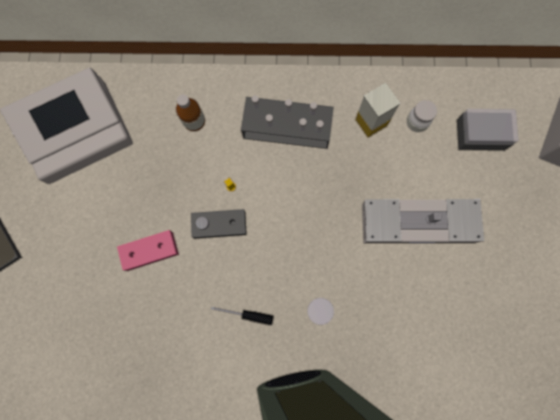

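View pics/f.png

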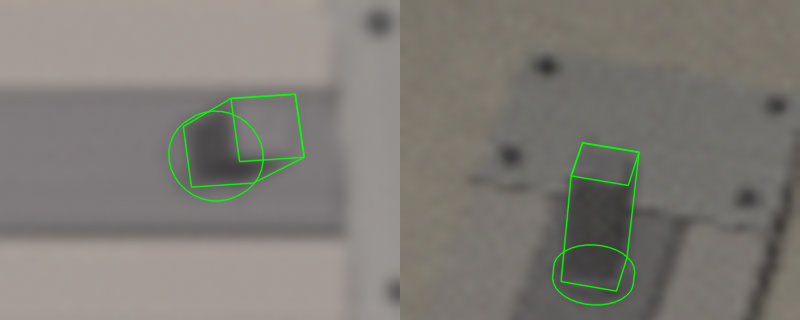

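The pin stands home over the spot where the hole was seen, and the model at the seated height overlays it in both views. The plug is still in its socket and the other objects haven't moved. Handing in.

```bash
python3 -c "
from station import arm
print(arm.hand_in())"
```

```text
the job is handed in; nothing more can be done
None
```

The locking pin is in the shuttle bar's blind hole, upright with its collar down on the bar and released. I handed the job in at about 16 s.

- **Finding the hole:** I gripped the pin's square head across its x sides, rested the tip on the bar near mid-window and slid it about 15 mm towards -y. Readings on the way stayed at about 4–7 N upward and 4 N or less sideways. The upward force then vanished as the tip dropped in, where the pictures had shown a dark spot.
- **Seating:** The pin went down about 20 mm without resistance. The collar then met the bar with about 4–5 N. I backed off 0.3 mm, opened the fingers and retreated.
- **Last checks:** The seated-height pin model matches both final pictures well. The plug is still in its socket, and the look-alikes and everything else in view are where they were.
- **Disagreement:** The two camera fits of the final pin put it at y = -268.9 mm (top) and -265.6 mm (side), with the arm reading -267.7 mm between them. I put this down to low contrast and calibration.

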